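# Drive the stop pin down, then hold the offset lever level over the press base

### The arm

A 6-joint arm with a two-finger parallel gripper is mounted at the origin on the work surface. World frame = base frame: x ahead of the robot, y to its left, z up, the work surface at z = 0. Lengths are in m, angles in degrees, forces in N, time in s.
With the tool pointing down it reaches from about 0.275 to 0.725 m from the base axis. Payload 15.9 kg.
Tool frame: the origin (TCP) lies between the finger pads; the fingertips stand 17 mm ahead of it and the grasp point (between the pads) lies 2 mm behind it; z points along the fingers, y is the line along which they close (so a half turn about z gives the same grasp; the last joint's range is limited). The gripper opens to 85 mm and grips with 20 to 120 N. Pads are 22 mm wide; open, the fingers measure 114 mm over their backs; the gripper's body (76 mm by 85 mm) begins 54 mm behind the grasp point. The pads swing forward as they close: fully open they stand 13 mm farther back than shut.
Start: joints at [-67.151, 12.198, -1.971, 75.831, 0, 90], TCP at [0.194, -0.461, 0.248] pointing down, gripper open.
Joint ranges: [-170.91, 170.91], [-42.67, 98.43], [-65.05, 77.54], [-120.47, 116.71], [-90, 82.35], [-180, 180]. Speed limits (degrees/s): [108.29, 108.29, 136.94, 147.25, 180, 180].

### API

Orientations are given as [roll, pitch, yaw] about the fixed x, y, z axes, in that order (R = Rz(yaw) Ry(pitch) Rx(roll)).
In Python, from workcell import manip gives the robot as it stands. The module is installed in compiled form; this text tells all that it offers.
- The arm moves only by the tool arm_command, never from a script. Its argument "rows" is one flat list of numbers, 7 for each row, row after row: the opening, from -1 (shut) to 1 (fully open), then the shift along the tool's x, y, z in m, then the turn, a rotation vector about the tool's x, y, z in units of 5 degrees (1.0 is 5 degrees). A call has 1 to 20 rows; each row is the pose to reach, as a shift and turn from the pose commanded when the call began, along the tool's axes at that moment; what a row does not reach only later rows make up. A row lasts 1/12 s, in which the tool goes at most 41.7 mm and 7.16 degrees, less where a joint would pass 70% of its speed; a pose out of reach is approached as far as the arm can. A call with a gripper value outside its range is refused whole. The fingers move at their own pace and stop on an object; the grip force is fixed at half the most. Time passes only in rows, so rows that repeat a pose let the fingers close. It gives the time, the measured TCP pose, the force, the opening and the grip force at its end, in the units of the state.
- manip.get_obs(): the state, without advancing time (a new reading comes with each control period).
- manip.capture(name): name is "scene" or "top" or "wrist"; returns a dict with "pixels" (400x640x3 uint8, blue, green, red), "depth" (400x640 float32, m along the optical axis (not along the pixel's ray), 0 where there is no reading), "fx", "fy", "cx", "cy" (pixels), "distortion" ([k1, k2, p1, p2, k3] as OpenCV has them; the pictures are not rectified), "position" and "rotation" of the camera in the world; the wrist camera has in their place "tool_from_camera" (4x4, takes a point from camera to tool coordinates, whose origin is the TCP and whose axes are the flange's). Camera axes: x right, y up, looking along -z (the intrinsics and any distortion apply to the point x, -y, -z); pixel columns grow to the right and rows downward; lengths in m; the calibration is good to about 2 mm. A picture is of the moment at which its call begins: read the wrist's pose just before it.
- manip.close_job(): hands the job in; it is judged then, once.
The state is a dict: "time_s": time; "joint_positions": joint angles; "joint_vel": joint speeds; "effort": joint torques, N m; "eef_pos": TCP position; "tcp_rot": TCP orientation; "force": force on the tool from outside, world axes, zero at the start; "moment": the same for the moment, N m; "opening": finger opening in m; "grasp_force": force on a finger pad.
Only numpy, scipy, OpenCV 4.12 (cv2) and the standard library are available. Lean on these libraries where they do the work, as an engineer would, in place of code of your own. Each camera call takes 0.05 s, during which the arm holds its last target. There are 200 camera calls.

### The job

On the press base, use the mallet to drive the sprung stop pin fully down, keeping the gripper itself off the press base, and stand the mallet back on the bench on its striking face, well clear of the base. Then pick up the cast offset lever by its balance point and hold it level with its boss about 5 cm above the spigot and its toe over the fork, ready for a colleague to fit it. Finish while still holding it there, still and clear of the base, and leave the other things on the bench where they are.

Things in the scene. Friction and masses are not known exactly. Their poses are not given: they have to be found in the camera images.
- fixture: Hand-press base fixed to the bench: aluminium plate 240 x 120 mm, 20 mm thick. Origin: centre of its underside, on the bench; x along its length to the fork end, z up. Hub with spigot at its -x end, fork at its +x end; at (20, -42) mm the stop pin in a dark round sleeve (28 mm across, top 35 mm above the bench). Nothing on it but the pin stands higher than 42 mm above the bench.
- spigot (a point): Top centre of the press base's spigot, 42 mm above the bench, at (-85, 0) mm on the base. The spigot is a dark steel stub 14 mm across, 12 mm tall, on a hub 44 mm across and 10 mm tall.
- fork (a point): Point midway between the two upright steel cheeks of the fork (each 30 mm long, 8 mm thick, 26 mm clear gap), level with their tops, 42 mm above the bench, at (90, 0) mm on the base.
- pin (a joint): How far the stop pin is pressed down: 0 m fully up, 0.012 m fully down (hard stop). A friction spring: it takes about 7 to 10 N to move it, and it stays where it is driven.
- pin_top (a point): Centre of the stop pin's flat top. The pin is a steel rod 15 mm across; its top is 51 mm above the bench when fully up and 39 mm when fully down, 4 mm proud of its sleeve.
- mallet: Short mallet standing on its striking face. Head: upright black cylinder 40 mm across, 60 tall. Handle: level wooden bar 18 mm wide, 22 tall, along the mallet's -x, from 18 to 140 mm off the head's axis, mid-height 36 mm above the striking face. Origin: centre of the striking face; z up. 0.4 kg +-15 percent, balance point 8 mm off the head's axis towards the handle.
- lever: Offset lever, dark cast metal, lying flat: heavy round boss 48 mm across, 40 tall at one end, straight slim arm 16 mm wide, 18 tall (12 to 30 mm above the underside), small toe block at the far end 18 mm long, 20 wide, 32 tall. 208 mm long over all. Origin: centre of the boss's underside; x along the arm to the toe, z up. 0.55 kg +-20 percent.
- balance (a point): The lever's balance point, in the middle of the arm's section, 49 mm from the boss's axis towards the toe (25 mm from the boss's edge), 21 mm above the underside; axes as the lever's.
- toe (a point): Centre of the underside of the lever's toe, 175 mm from the boss's axis.
- plug_a: Black plug insert, 26 mm across, 34 mm tall with its brass pins, standing beside the base on the left; leave alone. Origin under its centre.
- plug_b: Another such plug insert, beside the base on the right; leave alone.
- plug_c: Another such plug insert, beyond the far end of the base; leave alone.
- spool: Solder spool on end, 60 mm across, 40 mm tall, beyond the base on the right; leave alone. Origin under its centre.
- cup: Small steel cup, 64 mm across, 45 mm tall, beyond the base on the left; leave alone. Origin under its centre.
- flux: White flux bottle, 44 mm across, 95 mm tall, far left; leave alone. Origin under its centre.
- driver: Screwdriver with a red handle, 170 mm long, lying far right; leave alone. Origin under its middle.
Not all that is in view belongs to the job. Leave any pink look-alike of the lever alone.

How it is judged:
By the outcome, as a careful person would: the job done as asked, in the order asked, and still so for the second after the job is handed in, while the arm keeps its last pose, push and grip.
It also fails if it takes over 61 s, if anything falls off the work surface, if the arm or the gripper's body presses on something with over 40 N, if the wrist force passes 120 N, or if a joint passes its speed limit or range.

## Working session

There is one attempt and no reset: what is moved stays moved. The work goes in short steps, Python scripts to look and compute and a tool call to move; the robot and the scene stay as the last step left them, time stands still between calls to the robot, and variables do not carry over. Pictures are saved under pics/ and viewed, at most 10 in all, crops included, and the job is handed in when it is done.

Besides the shell and the picture viewer there is one more tool, called after "Call:" in YAML: its name, and indented under it one key for each argument. arm_command: Moves the arm, as the interface text tells. Its arguments: {"type":"object","properties":{"rows":{"type":"array"}},"required":["rows"]}

```bash
mkdir -p pics; cat > h.py <<'E'
import numpy as np, cv2
from workcell import manip
def cap(n):
    c=manip.capture(n); return c
def world(c,u,v,T=None):
    """pixel arrays -> world pts by depth"""
    u=np.atleast_1d(u).astype(float); v=np.atleast_1d(v).astype(float)
    K=np.array([[c['fx'],0,c['cx']],[0,c['fy'],c['cy']],[0,0,1.]])
    n=cv2.undistortPoints(np.stack([u,v],1)[:,None],K,np.array(c['distortion'],float))[:,0]
    d=c['depth'][v.astype(int),u.astype(int)]
    p=np.stack([n[:,0]*d,-n[:,1]*d,-d],1)
    return p@np.array(c['rotation']).T+np.array(c['position'])
E
python3 - <<'E'
from h import *
o=manip.get_obs(); print(o)
for n in('scene','top'):
    c=cap(n); cv2.imwrite(f'pics/{n}0.png',c['pixels']); np.savez(f'{n}0.npz',**{k:c[k] for k in c}); print(n,c['position'],c['rotation'],c['fx'],c['distortion'])
E
```

```text
{'time_s': 0.0, 'joint_positions': array([-6.71514357e+01,  1.22225647e+01, -2.00729097e+00,  7.58299479e+01,
        1.70039713e-03,  8.99995829e+01]), 'joint_vel': array([ 0.07075388, -0.01422686,  0.03838166, -0.08643781, -0.08006779,
       -0.04901672]), 'effort': array([-3.11609976e-03, -6.86160564e+01,  4.87115657e+01,  1.76283927e-02,
       -1.60364225e-04, -3.01370721e-05]), 'eef_pos': array([ 0.19403893, -0.46048453,  0.24784224]), 'tcp_rot': array([-1.79940196e+02, -1.70083160e-03,  2.28489797e+01]), 'force': array([-0.10814737, -0.29607798, -0.46913303]), 'moment': array([-0.01415445,  0.01157171, -0.0304752 ]), 'grasp_force': 0.0, 'opening': 0.0855333639542966}
scene [ 1.29196452 -0.69274944  0.70710595] [58.58609671 -0.87116169 48.48455452] 430.0701384383354 [-0.10865525  0.          0.          0.          0.        ]
top [ 0.39769826 -0.01904501  1.40297519] [ 4.61816314e+00 -6.49959278e-02 -8.90791504e+01] 405.40644137211615 [-0.04323426  0.          0.          0.          0.        ]
```

```bash
python3 - <<'E'
s=open('h.py').read()
s=s.replace("np.array(c['rotation']).T","Rotation.from_euler('xyz',c['rotation'],degrees=True).as_matrix().T").replace("import numpy as np, cv2","import numpy as np, cv2\nfrom scipy.spatial.transform import Rotation")
open('h.py','w').write(s)
import cv2
im=cv2.imread('pics/top0.png'); cv2.imwrite('pics/top0c.png',cv2.resize(im[100:340,140:500],None,fx=2.2,fy=2.2,interpolation=cv2.INTER_CUBIC))
E
```

```text
(no output)
```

View pics/top0.png

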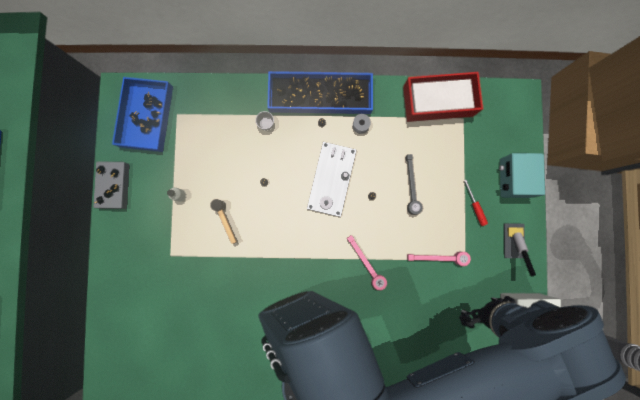

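View pics/scene0.png

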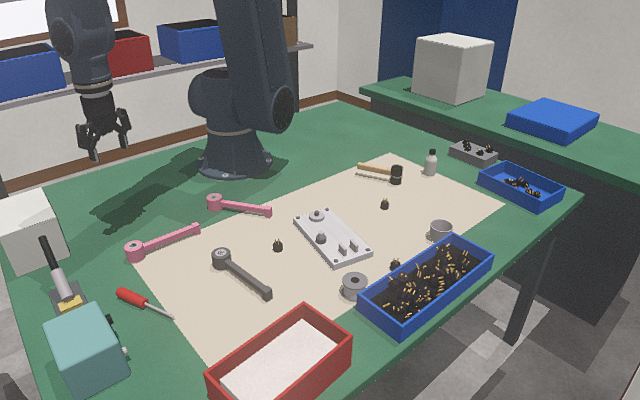

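Lever candidates in the top view: dark grey at (415,208), pink at (380,283) and pink at (462,258). The dark grey one matches the description. Mallet candidates: (218,206), a black head with a wooden bar, or the soldering iron at (525,245). I choose the first. Next is one close crop, plus measuring by depth.

```bash
python3 - <<'E'
from h import *
from scipy import ndimage
c=dict(np.load('top0.npz'))
# plane views: resample world points
def seg(c,x0,x1,y0,y1,z0,z1):
    v,u=np.mgrid[0:400,0:640]; u=u.ravel();v=v.ravel()
    w=world(c,u,v); k=(c['depth'][v,u]>0)&(w[:,0]>x0)&(w[:,0]<x1)&(w[:,1]>y0)&(w[:,1]<y1)&(w[:,2]>z0)&(w[:,2]<z1)
    return w[k],u[k],v[k]
for name,b in dict(bench=(u:=None)).items(): pass
def box(u0,u1,v0,v1):
    v,u=np.mgrid[v0:v1,u0:u1]; u=u.ravel();v=v.ravel(); return world(c,u,v),u,v
for n,b in dict(mallet=(205,245,195,250),lever=(402,426,148,220),fix=(302,362,138,222)).items():
    w,u,v=box(*b); bz=np.median(w[w[:,2]<.008,2]); print(n,'bench z',bz)
    k=w[:,2]>bz+.01; w=w[k]; ctr=w[:,:2].mean(0)
    U,S,Vt=np.linalg.svd(w[:,:2]-ctr,full_matrices=False); print(' n',len(w),'mean',ctr,'axis deg',np.degrees(np.arctan2(Vt[0,1],Vt[0,0])),'zmax',w[:,2].max())
    t=(w[:,:2]-ctr)@Vt[0]; s=(w[:,:2]-ctr)@Vt[1]; print(' ext',t.min(),t.max(),s.min(),s.max())
    for z0,z1 in((.012,.025),(.025,.033),(.033,.045),(.045,.06),(.06,.08)):
        q=w[(w[:,2]-bz>z0)&(w[:,2]-bz<z1)]
        if len(q): print('  z',z0,len(q),q.mean(0).round(4),q.min(0).round(3),q.max(0).round(3))
for n,p in dict(hub=(326,203),pin=(346,175),f1=(333,154),f2=(343,156),mh=(217,204),boss=(415,208),toe=(409,158),c1=(325,145),c2=(356,151),c3=(340,214),c4=(311,207)).items():
    print(n,world(c,*p).round(4))
im=c['pixels']; a=cv2.resize(im[135:225,300:430],None,fx=6,fy=6,interpolation=cv2.INTER_CUBIC)
cv2.imwrite('pics/crop1.png',a)
E
```

```text
mallet bench z 0.00028427811048881146
 n 377 mean [0.44207701 0.31268352] axis deg -134.06667133835984 zmax 1.4029751938518153
 ext -0.07092280461825083 0.2692224274216221 -0.19882800999436076 0.04156495042848542
  z 0.012 9 [0.4744 0.3168 0.0208] [0.369 0.276 0.014] [0.498 0.325 0.024]
  z 0.025 15 [0.4346 0.3076 0.0299] [0.359 0.279 0.026] [0.494 0.346 0.033]
  z 0.033 111 [0.4213 0.3057 0.0419] [0.363 0.273 0.033] [0.503 0.339 0.045]
  z 0.045 179 [0.4406 0.3177 0.0511] [0.36  0.274 0.045] [0.505 0.36  0.06 ]
  z 0.06 58 [0.4871 0.3398 0.0624] [0.468 0.321 0.06 ] [0.505 0.358 0.068]
lever bench z 0.00035320919404391304
 n 455 mean [ 0.55176628 -0.31894931] axis deg 177.75406047776633 zmax 1.4029751938518153
 ext -0.12197390614959215 0.165702619460276 -0.2936361432323596 0.036417419671640826
  z 0.012 67 [ 0.5766 -0.3144  0.021 ] [ 0.468 -0.335  0.014] [ 0.674 -0.302  0.025]
  z 0.025 206 [ 0.5886 -0.3198  0.0296] [ 0.467 -0.344  0.025] [ 0.674 -0.303  0.033]
  z 0.033 171 [ 0.504  -0.3284  0.0395] [ 0.467 -0.353  0.033] [ 0.672 -0.305  0.045]
  z 0.045 3 [ 0.4945 -0.3303  0.0464] 
[... 233 characters left out ...]
628 0.06066357020395911
  z 0.012 2115 [ 0.5868 -0.0446  0.0196] [ 0.457 -0.133  0.012] [0.713 0.037 0.025]
  z 0.025 171 [ 0.5409 -0.0393  0.0287] [ 0.463 -0.115  0.025] [0.704 0.03  0.033]
  z 0.033 89 [ 0.6026 -0.0596  0.039 ] [ 0.482 -0.101  0.033] [ 0.691 -0.007  0.045]
  z 0.045 19 [ 0.6006 -0.0826  0.0488] [ 0.505 -0.097  0.046] [ 0.69  -0.028  0.054]
hub [[ 0.4989 -0.0276  0.0422]]
pin [[ 0.5933 -0.0932  0.054 ]]
f1 [[ 0.6665 -0.0489  0.0418]]
f2 [[ 0.6605 -0.083   0.0401]]
mh [[0.4884 0.3353 0.06  ]]
boss [[ 0.487  -0.3285  0.0396]]
toe [[ 0.6599 -0.311   0.0274]]
c1 [[ 0.7011 -0.0212  0.0235]]
c2 [[ 0.6879 -0.1308 -0.0055]]
c3 [[ 0.4635 -0.076   0.0236]]
c4 [[0.4859 0.0232 0.0213]]
```

View pics/crop1.png

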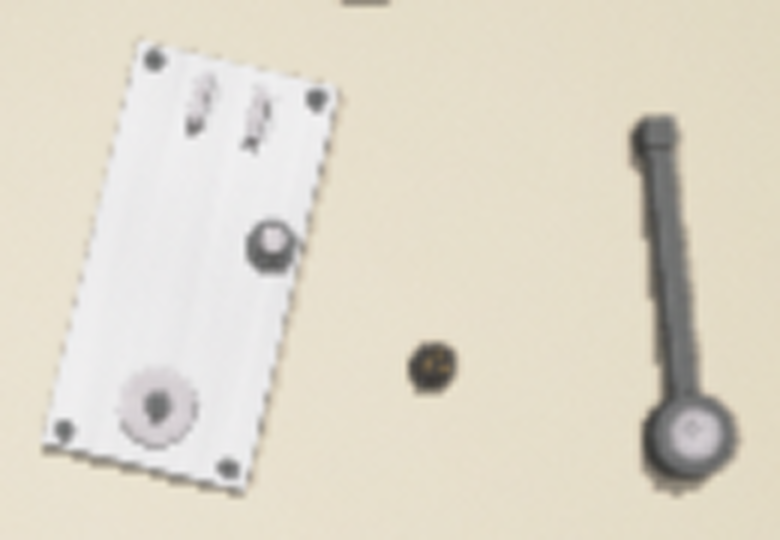

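The crop shows the dark lever with its boss at crop pixel (690,435), image (415,207), and its toe at (655,133). The arm is straight and there's no pink. The base has its spigot at crop (156,405), the pin at (272,240) and the fork at about (230,105). Next I'll compute the first move, a close look from over the lever.

```bash
cat >> h.py <<'E'
def toolR(yaw): return Rotation.from_euler('xyz',[180,0,yaw],degrees=True)
def plan(xyz,yaw,o=None,p0=None,r0=None):
    o=o or manip.get_obs()
    p=o['eef_pos'] if p0 is None else np.array(p0); R=Rotation.from_euler('xyz',o['tcp_rot'] if r0 is None else r0,degrees=True)
    s=R.inv().apply(np.array(xyz)-p); t=(R.inv()*toolR(yaw)).as_rotvec(degrees=True)/5
    print('shift',s.round(4),'turn',t.round(3),'rows',np.ceil(max(np.linalg.norm(s)/.0417,np.linalg.norm(t)*5/7.16)))
def wrist():
    o=manip.get_obs(); c=manip.capture('wrist')
    T=np.eye(4); T[:3,:3]=Rotation.from_euler('xyz',o['tcp_rot'],degrees=True).as_matrix(); T[:3,3]=o['eef_pos']
    c['T']=T@np.array(c['tool_from_camera']); return c
def cloud(c):
    v,u=np.mgrid[0:400,0:640]; u=u.ravel();v=v.ravel()
    K=np.array([[c['fx'],0,c['cx']],[0,c['fy'],c['cy']],[0,0,1.]])
    n=cv2.undistortPoints(np.stack([u,v],1).astype(float)[:,None],K,np.array(c['distortion'],float))[:,0]
    d=c['depth'][v,u]; p=np.stack([n[:,0]*d,-n[:,1]*d,-d],1)
    w=p@c['T'][:3,:3].T+c['T'][:3,3]; w[d<=0]=np.nan
    return w.reshape(400,640,3)
E
python3 - <<'E'
from h import *
plan((.50,-.33,.34),5)
c=manip.capture('wrist'); print(c['tool_from_camera'],c['fx'],c['distortion'])
E
```

```text
shift [ 0.3326 -0.0015 -0.0921] turn [-1.10e-02  2.00e-03  3.57e+00] rows 9.0
[[-1.13727106e-05  9.66302952e-01  2.57407467e-01  6.43427312e-02]
 [ 9.99999838e-01 -1.35703861e-04  5.53611563e-04  3.35699471e-04]
 [ 5.69887675e-04  2.57407431e-01 -9.66302794e-01 -1.24375912e-01]
 [ 0.00000000e+00  0.00000000e+00  0.00000000e+00  1.00000000e+00]] 332.12275220887716 [-0.02525752  0.          0.          0.          0.        ]
```

```bash
python3 - <<'E'
from h import *
plan((.60,-.19,.26),0)
E
```

```text
shift [ 0.4791 -0.0917 -0.012 ] turn [-9.000e-03  2.000e-03  4.569e+00] rows 12.0
```

Call:
arm_command:
  rows: [1,0.48,-0.09,-0.012,0,0,4.57,1,0.48,-0.09,-0.012,0,0,4.57,1,0.48,-0.09,-0.012,0,0,4.57,1,0.48,-0.09,-0.012,0,0,4.57,1,0.48,-0.09,-0.012,0,0,4.57,1,0.48,-0.09,-0.012,0,0,4.57,1,0.48,-0.09,-0.012,0,0,4.57,1,0.48,-0.09,-0.012,0,0,4.57,1,0.48,-0.09,-0.012,0,0,4.57,1,0.48,-0.09,-0.012,0,0,4.57,1,0.48,-0.09,-0.012,0,0,4.57,1,0.48,-0.09,-0.012,0,0,4.57,1,0.48,-0.09,-0.012,0,0,4.57,1,0.48,-0.09,-0.012,0,0,4.57,1,0.48,-0.09,-0.012,0,0,4.57]

```text
time_s: 1.4
eef_pos: [0.6013, -0.1914, 0.2597]
tcp_rot: [-180.0, 0.1, 0.0]
force: [0.1, -0.4, 0.6]
opening: 0.0851
grasp_force: 0.0
```

```bash
python3 - <<'E'
from h import *
o=manip.get_obs(); print(o['time_s'],o['eef_pos'],o['tcp_rot'])
c=wrist(); cv2.imwrite('pics/w1.png',c['pixels']); np.savez('w1.npz',**c)
w=cloud(c); plan((.50,.26,.28),26)
E
```

```text
1.4 [ 0.60128558 -0.19142198  0.25974073] [-1.79996987e+02  6.07517017e-02  3.45595785e-02]
shift [-0.101  -0.4519 -0.0198] turn [-1.000e-03  8.000e-03 -5.205e+00] rows 12.0
```

View pics/w1.png

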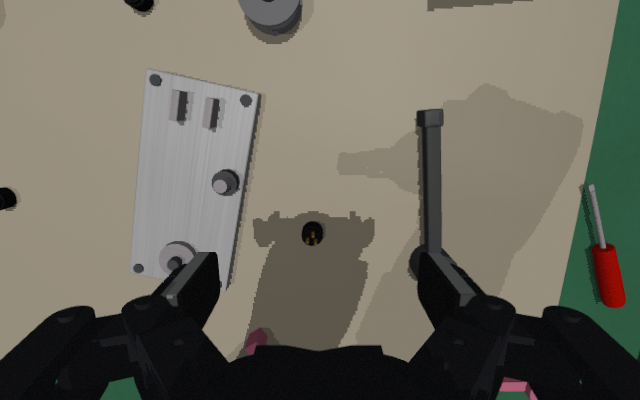

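The wrist view shows the plate corners at (148,69) and (260,94), the pin top at (219,186), the cheeks at (179,105) and (212,113), the spigot at (176,262), and the lever arm from the toe at (430,117) down to the boss, partly hidden, at (430,262).

```bash
cat > m1.py <<'E'
from h import *
c=dict(np.load('w1.npz')); w=cloud(c)
ok=np.isfinite(w[...,0])
def sel(u0,u1,v0,v1,z0,z1):
    q=w[v0:v1,u0:u1].reshape(-1,3); return q[(q[:,2]>z0)&(q[:,2]<z1)]
b=w[20:60,320:420].reshape(-1,3); print('bench',np.nanmedian(b[:,2]))
p=sel(120,270,60,230,.017,.0235)
r=cv2.minAreaRect(p[:,:2].astype(np.float32)); print('plate rect',r,len(p)); print(cv2.boxPoints(r))
for n,a in dict(pin=(205,240,165,200,.047,.06),sleeve=(205,245,165,200,.031,.0385),ch1=(165,195,85,130,.038,.047),ch2=(198,228,90,135,.038,.047),spig=(165,190,250,275,.038,.047),
  toe=(410,450,100,130,.0285,.04),arm=(405,450,130,245,.026,.036),boss=(400,450,235,275,.037,.045)).items():
    q=sel(*a); print(n,len(q),np.median(q,0).round(4),((q.min(0)+q.max(0))/2).round(4),(q.max(0)-q.min(0)).round(4))
    if n=='arm':
        f=np.polyfit(q[:,0],q[:,1],1); print(' yaw',np.degrees(np.arctan(f[0])),f)
E
python3 m1.py
```

```text
bench -0.0006442877556834259
plate rect ((0.6118988990783691, -0.05095718055963516), (0.12049045413732529, 0.18191587924957275), 77.5023422241211) 14862
[[ 0.5100592  -0.09009162]
 [ 0.68766457 -0.12945816]
 [ 0.7137386  -0.01182275]
 [ 0.5361332   0.0275438 ]]
pin 161 [ 0.5943 -0.0903  0.0487] [ 0.5943 -0.0901  0.049 ] [0.014  0.0151 0.004 ]
sleeve 315 [ 0.5981 -0.0942  0.0337] [ 0.5941 -0.0904  0.0345] [0.0273 0.0277 0.007 ]
ch1 279 [ 0.6749 -0.0486  0.0408] [ 0.6747 -0.0482  0.0406] [0.0309 0.014  0.0049]
ch2 252 [ 0.6679 -0.0811  0.0408] [ 0.6678 -0.0805  0.0409] [0.0292 0.0133 0.0051]
spig 98 [ 0.5011 -0.0261  0.0407] [ 0.5006 -0.0261  0.0402] [0.0129 0.0128 0.0037]
toe 338 [ 0.6621 -0.3112  0.0305] [ 0.661  -0.3108  0.0307] [0.0203 0.0201 0.0042]
arm 1677 [ 0.5897 -0.3181  0.0284] [ 0.5854 -0.319   0.0284] [0.129  0.0293 0.0048]
 yaw 5.6794835732552675 [ 0.09945164 -0.37670739]
boss 28 [ 0.5077 -0.3376  0.0383] [ 0.5    -0.3229  0.0387] [0.0235 0.0353 0.0029]
```

Call:
arm_command:
  rows: [1,-0.1,-0.45,-0.02,0,0,-5.2,1,-0.1,-0.45,-0.02,0,0,-5.2,1,-0.1,-0.45,-0.02,0,0,-5.2,1,-0.1,-0.45,-0.02,0,0,-5.2,1,-0.1,-0.45,-0.02,0,0,-5.2,1,-0.1,-0.45,-0.02,0,0,-5.2,1,-0.1,-0.45,-0.02,0,0,-5.2,1,-0.1,-0.45,-0.02,0,0,-5.2,1,-0.1,-0.45,-0.02,0,0,-5.2,1,-0.1,-0.45,-0.02,0,0,-5.2,1,-0.1,-0.45,-0.02,0,0,-5.2,1,-0.1,-0.45,-0.02,0,0,-5.2,1,-0.1,-0.45,-0.02,0,0,-5.2,1,-0.1,-0.45,-0.02,0,0,-5.2]

```text
time_s: 2.62
eef_pos: [0.5043, 0.2518, 0.2806]
tcp_rot: [-179.7, -0.0, 26.5]
force: [-0.3, 0.5, 0.2]
opening: 0.0852
grasp_force: 0.0
```

```bash
cat > m2.py <<'E'
from h import *
c=wrist(); np.savez('w2.npz',**c); cv2.imwrite('pics/w2.png',c['pixels']); w=cloud(c).reshape(-1,3)
near=np.hypot(w[:,0]-.43,w[:,1]-.305)<.11
h=w[near&(w[:,2]>.055)&(w[:,2]<.07)]; print('head',len(h),np.median(h,0),(h.min(0)+h.max(0))/2,h.max(0)-h.min(0))
a=w[near&(w[:,2]>.040)&(w[:,2]<.053)]; print('hnd',len(a),np.median(a,0),a.min(0),a.max(0))
v=np.linalg.svd(a[:,:2]-a[:,:2].mean(0),full_matrices=False)[2][0]; print('yaw',np.degrees(np.arctan2(v[1],v[0])))
o=manip.get_obs(); print(o['eef_pos'],o['tcp_rot'])
E
python3 m2.py
```

```text
head 1130 [0.48573934 0.34025917 0.05865446] [0.48540272 0.34046182 0.05832242] [0.0391917  0.03988437 0.00642128]
hnd 1644 [0.41983596 0.30813857 0.04530748] [0.35753678 0.27373348 0.04003132] [0.50498557 0.35335353 0.05298563]
yaw -156.86329807175758
[0.50443929 0.25144421 0.28055981] [-1.79729819e+02 -9.34110727e-03  2.64094292e+01]
```

View pics/w2.png

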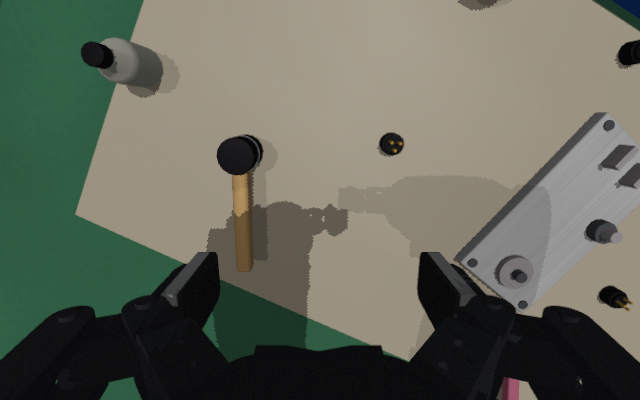

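The wrist view shows the mallet head top at (239,155) and the handle from (240,172) to (244,270). The way to grip it is clear. I'll refine the handle angle and plan the grasp.

```bash
python3 - <<'E'
from h import *
c=dict(np.load('w2.npz')); w=cloud(c).reshape(-1,3); H=np.array([.4855,.3403])
d=np.hypot(*(w[:,:2]-H).T); a=w[(d>.03)&(d<.145)&(w[:,2]>.0435)&(w[:,2]<.053)]; a=a[a[:,0]<.48]
m=a[:,:2].mean(0); v=np.linalg.svd(a[:,:2]-m,full_matrices=False)[2][0]; v*=-np.sign(v[0])
yaw=np.degrees(np.arctan2(-v[1],-v[0])); print(len(a),m,yaw,np.median(a[:,2]), np.degrees(np.arctan2(*(H-m)[::-1])), np.ptp((a[:,:2]-m)@[-v[1],v[0]]))
n=np.array([-v[1],v[0]]); print('head off axis',(H-m)@n)
g=m+v*((H-m)@v+.035); print('grasp',g)
plan((*g,.10),yaw)
plan((*g,.034),yaw)
E
```

```text
1277 [0.4113061  0.30467894] 25.490884468272863 0.04541004392347653 25.64601868777234 0.017807159783467003
head off axis -0.000222840469105208
grasp [0.45400302 0.32503599]
shift [-0.0125 -0.0875  0.181 ] turn [-0.054 -0.001  0.184] rows 5.0
shift [-0.0125 -0.0872  0.247 ] turn [-0.054 -0.001  0.184] rows 7.0
```

```bash
python3 - <<'E'
from h import *
o=manip.get_obs(); print(o['eef_pos'],o['tcp_rot'],o['joint_vel'].round(2))
plan((.454,.325,.16),25.5,p0=(.5013,.2583,.28),r0=(180,0,26))
E
```

```text
[0.50443929 0.25144421 0.28055981] [-1.79729819e+02 -9.34110727e-03  2.64094292e+01] [-0.53  0.09  0.11 -0.07  0.16  0.07]
shift [-0.0133 -0.0807  0.12  ] turn [ 0.  -0.   0.1] rows 4.0
```

Call:
arm_command:
  rows: [1,-0.013,-0.087,0.12,0,0,0.15,1,-0.013,-0.087,0.12,0,0,0.15,1,-0.013,-0.087,0.12,0,0,0.15,1,-0.013,-0.087,0.12,0,0,0.15,1,-0.013,-0.087,0.12,0,0,0.15,1,-0.013,-0.087,0.12,0,0,0.15,1,-0.013,-0.087,0.12,0,0,0.15,1,-0.013,-0.087,0.12,0,0,0.15,1,-0.013,-0.087,0.12,0,0,0.15]

```text
time_s: 3.42
eef_pos: [0.4785, 0.2826, 0.1619]
tcp_rot: [-177.8, -0.0, 29.4]
force: [-0.8, 0.2, 1.1]
opening: 0.0852
grasp_force: 0.0
```

```bash
cat > m3.py <<'E'
from h import *
o=manip.get_obs(); print(o['time_s'],o['eef_pos'],o['tcp_rot'],o['joint_vel'].round(1))
c=wrist(); w=cloud(c).reshape(-1,3); H=np.array([.4855,.3403])
np.savez('w3.npz',**c)
d=np.hypot(*(w[:,:2]-H).T); h=w[(d<.06)&(w[:,2]>.056)&(w[:,2]<.068)]; print('head',len(h),(h.min(0)+h.max(0))/2,np.ptp(h,0))
a=w[(d>.03)&(d<.145)&(w[:,2]>.0435)&(w[:,2]<.053)&(w[:,0]<.48)]
m=a[:,:2].mean(0); v=np.linalg.svd(a[:,:2]-m,full_matrices=False)[2][0]; v*=-np.sign(v[0])
yaw=np.degrees(np.arctan2(-v[1],-v[0])); H=((h.min(0)+h.max(0))/2)[:2]; print(len(a),m,yaw)
g=m+v*((H-m)@v+.035); print('grasp',g); plan((*g,.034),yaw)
E
python3 m3.py
```

```text
3.4167 [0.47851079 0.282622   0.16189368] [-1.77759374e+02 -3.34457827e-02  2.94196947e+01] [ 0.6  0.2 -0.1 -0.2  0.2  0.1]
head 2495 [0.48487086 0.34028927 0.05843161] [0.03994838 0.03964333 0.00463588]
2546 [0.41215733 0.30515241] 25.517262302555864
grasp [0.45345107 0.32486379]
shift [-0.0011 -0.0439  0.1296] turn [-0.449  0.009  0.782] rows 4.0
```

```bash
python3 -c "
from h import *
print(manip.get_obs()['joint_positions'].round(2))"
```

```text
[ 29.37  20.39  -3.59  65.99   2.24 179.95]
```

Joint 6 is at its limit, so I'll use the half-turned grasp.

```bash
python3 -c "
from h import *
plan((.4535,.3249,.16),117.5)"
```

```text
shift [-0.001  -0.0489  0.0037] turn [ -0.352  -0.35  -17.612] rows 13.0
```

Call:
arm_command:
  rows: [1,-0.001,-0.049,0.004,-0.35,-0.35,-17.6,1,-0.001,-0.049,0.004,-0.35,-0.35,-17.6,1,-0.001,-0.049,0.004,-0.35,-0.35,-17.6,1,-0.001,-0.049,0.004,-0.35,-0.35,-17.6,1,-0.001,-0.049,0.004,-0.35,-0.35,-17.6,1,-0.001,-0.049,0.004,-0.35,-0.35,-17.6,1,-0.001,-0.049,0.004,-0.35,-0.35,-17.6,1,-0.001,-0.049,0.004,-0.35,-0.35,-17.6,1,-0.001,-0.049,0.004,-0.35,-0.35,-17.6,1,-0.001,-0.049,0.004,-0.35,-0.35,-17.6,1,-0.001,-0.049,0.004,-0.35,-0.35,-17.6,1,-0.001,-0.049,0.004,-0.35,-0.35,-17.6,1,-0.001,-0.049,0.004,-0.35,-0.35,-17.6,1,-0.001,-0.049,0.004,-0.35,-0.35,-17.6,1,-0.001,-0.049,0.004,-0.35,-0.35,-17.6]

```text
time_s: 4.72
eef_pos: [0.453, 0.3249, 0.1592]
tcp_rot: [-179.9, -0.0, 117.4]
force: [0.9, -0.9, -0.6]
opening: 0.0858
grasp_force: 0.0
```

```bash
python3 -c "
from h import *
o=manip.get_obs();print(o['eef_pos'],o['tcp_rot'])
plan((.4535,.3249,.11),205.5)"
```

```text
[0.45304502 0.32493469 0.15921485] [-1.79942603e+02 -6.85507489e-03  1.17350494e+02]
shift [-0.0002  0.0004  0.0492] turn [-8.000e-03 -1.000e-02 -1.763e+01] rows 13.0
```

Call:
arm_command:
  rows: [1,0,0,0.05,0,0,-17.63,1,0,0,0.05,0,0,-17.63,1,0,0,0.05,0,0,-17.63,1,0,0,0.05,0,0,-17.63,1,0,0,0.05,0,0,-17.63,1,0,0,0.05,0,0,-17.63,1,0,0,0.05,0,0,-17.63,1,0,0,0.05,0,0,-17.63,1,0,0,0.05,0,0,-17.63,1,0,0,0.05,0,0,-17.63,1,0,0,0.05,0,0,-17.63,1,0,0,0.05,0,0,-17.63,1,0,0,0.05,0,0,-17.63,1,0,0,0.05,0,0,-17.63,1,0,0,0.05,0,0,-17.63,1,0,0,0.05,0,0,-17.63]

```text
time_s: 6.05
eef_pos: [0.4527, 0.3248, 0.1088]
tcp_rot: [180.0, -0.1, -154.5]
force: [0.5, -0.5, -0.8]
opening: 0.0855
grasp_force: 0.0
```

```bash
python3 -c "
from h import *
o=manip.get_obs();print(o['time_s'],o['eef_pos'],o['tcp_rot'])
plan((.4535,.3249,.034),205.5)"
```

```text
6.05 [0.45273757 0.32480288 0.10879441] [ 1.79999336e+02 -9.66996930e-02 -1.54548977e+02]
shift [-0.0009 -0.0002  0.0748] turn [ 0.    -0.019 -0.01 ] rows 2.0
```

Descend and close.

Call:
arm_command:
  rows: [1,-0.0005,0,0.025,0,0,0,1,-0.0005,0,0.05,0,0,0,1,-0.0005,0,0.07,0,0,0,1,-0.0005,0,0.075,0,0,0,1,-0.0005,0,0.075,0,0,0,-1,-0.0005,0,0.075,0,0,0,-1,-0.0005,0,0.075,0,0,0,-1,-0.0005,0,0.075,0,0,0,-1,-0.0005,0,0.075,0,0,0,-1,-0.0005,0,0.075,0,0,0,-1,-0.0005,0,0.075,0,0,0,-1,-0.0005,0,0.075,0,0,0,-1,-0.0005,0,0.075,0,0,0,-1,-0.0005,0,0.075,0,0,0,-1,-0.0005,0,0.075,0,0,0,-1,-0.0005,0,0.075,0,0,0,-1,-0.0005,0,0.075,0,0,0]

```text
time_s: 7.47
eef_pos: [0.4532, 0.3252, 0.0343]
tcp_rot: [180.0, -0.1, -154.4]
force: [-0.8, -0.1, 6.6]
opening: 0.0169
grasp_force: 59.3
```

Call:
arm_command:
  rows: [-1,0,0,-0.01,0,0,0,-1,0,0,-0.03,0,0,0,-1,0,0,-0.06,0,0,0,-1,0,0,-0.09,0,0,0,-1,0,0,-0.115,0,0,0,-1,0,0,-0.125,0,0,0,-1,0,0,-0.125,0,0,0,-1,0,0,-0.125,0,0,0]

```text
time_s: 8.13
eef_pos: [0.453, 0.3249, 0.158]
tcp_rot: [-180.0, -0.1, -154.4]
force: [-0.6, -1.6, -4.4]
opening: 0.017
grasp_force: 59.2
```

```bash
python3 -c "
from h import *
o=manip.get_obs();print(o)
c=cap('scene');cv2.imwrite('pics/s2.png',cv2.resize(c['pixels'][80:280,240:520],None,fx=2.8,fy=2.8))
plan((.568,-.1025,.16),205.5)"
```

```text
{'time_s': 8.1333, 'joint_positions': array([ 3.56426443e+01,  2.08474800e+01, -3.46360259e+00,  6.58146156e+01,
        1.74158852e-02,  1.00272304e+01]), 'joint_vel': array([-0.00205657,  1.19435069, -1.74575671, -0.61732751,  0.07367078,
       -0.04338746]), 'effort': array([-1.36744387e-03, -8.72658348e+01,  5.20048320e+01,  5.75657543e-01,
       -2.06185353e-02,  3.71798469e-04]), 'eef_pos': array([0.45299537, 0.32493476, 0.15800064]), 'tcp_rot': array([-1.79995264e+02, -1.26810621e-01, -1.54384610e+02]), 'force': array([-0.63356416, -1.63431307, -4.35941306]), 'moment': array([-0.06386194,  0.11855409,  0.03227229]), 'grasp_force': 59.23296332359314, 'opening': 0.016989086373353342}
shift [ 0.0806 -0.435  -0.0024] turn [-0.004 -0.044  0.023] rows 11.0
```

View pics/s2.png

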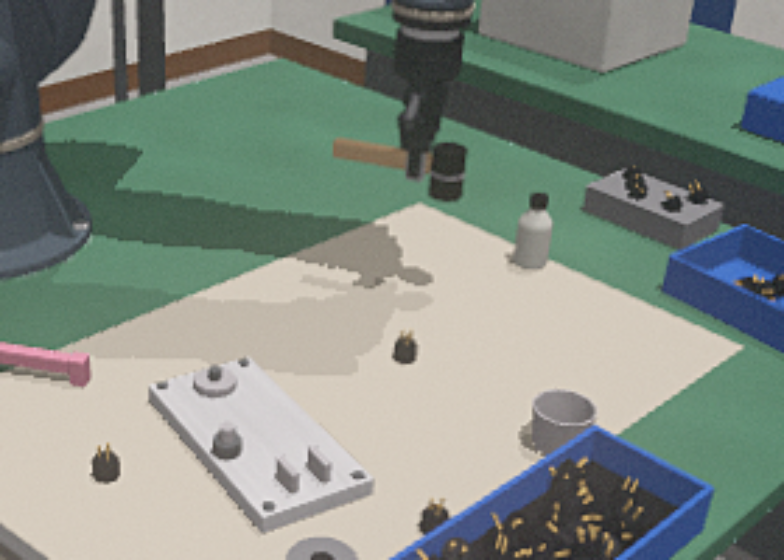

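The crop shows the mallet held level, with its head at (447,170) and its handle at (375,152), well off the bench. Now move it over the pin.

Call:
arm_command:
  rows: [-1,0.002,-0.012,0,0,0,0,-1,0.007,-0.036,0,0,0,0,-1,0.013,-0.068,0,0,0,0,-1,0.019,-0.102,0,0,0,0,-1,0.025,-0.136,0,0,0,0,-1,0.031,-0.17,0,0,0,0,-1,0.038,-0.204,0,0,0,0,-1,0.044,-0.238,0,0,0,0,-1,0.05,-0.272,0,0,0,0,-1,0.057,-0.306,0,0,0,0,-1,0.063,-0.34,0,0,0,0,-1,0.069,-0.374,0,0,0,0,-1,0.075,-0.404,0,0,0,0,-1,0.079,-0.425,0,0,0,0,-1,0.0805,-0.435,0,0,0,0,-1,0.0805,-0.435,0,0,0,0,-1,0.0805,-0.435,0,0,0,0,-1,0.0805,-0.435,0,0,0,0]

```text
time_s: 9.68
eef_pos: [0.5681, -0.1012, 0.1582]
tcp_rot: [179.9, -0.2, -154.4]
force: [0.0, 0.8, -4.0]
opening: 0.0169
grasp_force: 59.3
```

```bash
python3 -c "
from h import *
o=manip.get_obs();print(o['time_s'],o['tcp_rot'],o['force'],o['moment'],o['eef_pos'])
plan((.568,-.1025,.088),205.5);plan((.568,-.1025,.0733),205.5)"
```

```text
9.6833 [ 1.79946531e+02 -1.55230573e-01 -1.54350943e+02] [ 0.02054271  0.80076791 -3.98307492] [-0.03194833  0.09006933  0.03820399] [ 0.56805792 -0.10117032  0.15819001]
shift [ 0.0004 -0.0012  0.0702] turn [ 0.011 -0.031  0.03 ] rows 2.0
shift [ 0.0004 -0.0013  0.0849] turn [ 0.011 -0.031  0.03 ] rows 3.0
```

Call:
arm_command:
  rows: [-1,0,-0.001,0.02,0,0,0,-1,0,-0.001,0.04,0,0,0,-1,0,-0.001,0.06,0,0,0,-1,0,-0.001,0.066,0,0,0,-1,0,-0.001,0.07,0,0,0,-1,0,-0.001,0.072,0,0,0,-1,0,-0.001,0.074,0,0,0,-1,0,-0.001,0.076,0,0,0,-1,0,-0.001,0.078,0,0,0,-1,0,-0.001,0.08,0,0,0,-1,0,-0.001,0.08,0,0,0]

```text
time_s: 10.6
eef_pos: [0.5695, -0.1029, 0.0792]
tcp_rot: [-180.0, -0.0, -154.4]
force: [1.7, 0.8, 0.6]
opening: 0.0171
grasp_force: 60.2
```

```bash
python3 -c "
from h import *
o=manip.get_obs();print(o['time_s'],o['tcp_rot'],o['force'],o['moment'],o['eef_pos'])"
```

```text
10.6 [-1.79972676e+02 -3.38514792e-02 -1.54383204e+02] [1.65125221 0.82247587 0.61949034] [ 0.4580355  -0.30675206  0.00612851] [ 0.56948098 -0.10293044  0.07918438]
```

Call:
arm_command:
  rows: [-1,0,0,0.002,0,0,0,-1,0,0,0.004,0,0,0,-1,0,0,0.006,0,0,0,-1,0,0,0.006,0,0,0]

```text
time_s: 10.93
eef_pos: [0.5694, -0.103, 0.0731]
tcp_rot: [-180.0, -0.0, -154.4]
force: [0.2, 2.9, 5.6]
opening: 0.0173
grasp_force: 60.9
```

```bash
cat > st.py <<'E'
from h import *
o=manip.get_obs();print(o['time_s'],o['tcp_rot'],o['force'],o['moment'],o['eef_pos'])
c=cap('scene');w=None
cv2.imwrite('pics/s3.png',cv2.resize(c['pixels'][140:290,240:440],None,fx=4,fy=4))
E
python3 st.py
```

```text
10.9333 [-1.79969975e+02 -4.58843836e-02 -1.54386843e+02] [0.17768637 2.89839347 5.57514026] [ 0.62254299 -0.25142889  0.01892369] [ 0.56939481 -0.10301653  0.07314002]
```

View pics/s3.png

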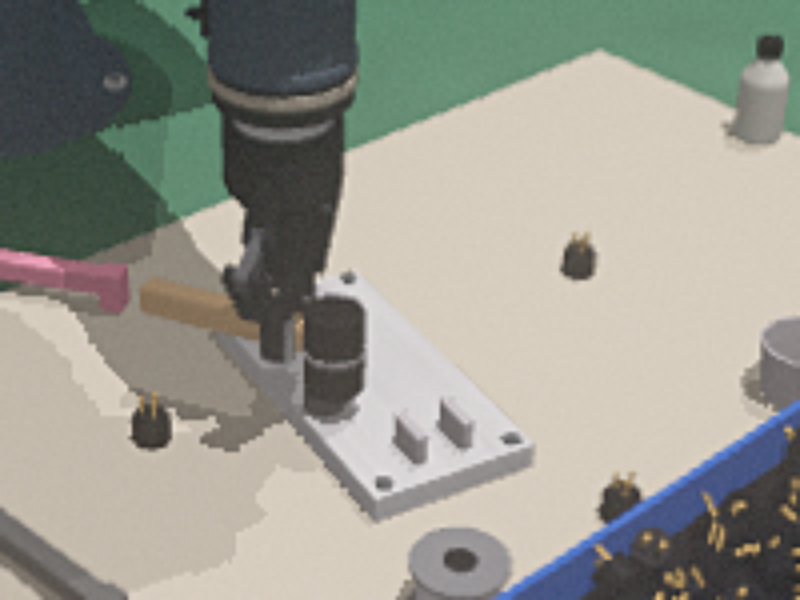

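The crop shows the mallet head at (335,355) seated on the pin, the handle level, and the gripper clear of the plate. I'll keep pushing to the hard stop.

Call:
arm_command:
  rows: [-1,0,0,0.001,0,0,0,-1,0,0,0.002,0,0,0,-1,0,0,0.002,0,0,0]

```text
time_s: 11.23
eef_pos: [0.5694, -0.1032, 0.0727]
tcp_rot: [-179.9, -0.0, -154.4]
force: [-11.3, 1.6, 34.5]
opening: 0.0173
grasp_force: 64.9
```

The hard stop is reached: force jumped to 34 N at the expected height. Lift off and go back.

Call:
arm_command:
  rows: [-1,0,0,-0.005,0,0,0,-1,0,0,-0.02,0,0,0,-1,0,0,-0.05,0,0,0,-1,0,0,-0.08,0,0,0,-1,0,0,-0.09,0,0,0,-1,0,0,-0.09,0,0,0,-1,0,0,-0.09,0,0,0]

```text
time_s: 11.82
eef_pos: [0.5689, -0.103, 0.1597]
tcp_rot: [180.0, -0.1, -154.4]
force: [0.7, 0.2, -4.6]
opening: 0.017
grasp_force: 59.5
```

```bash
python3 - <<'E'
from h import *
o=manip.get_obs();print(o['time_s'],o['tcp_rot'],o['force'],o['moment'],o['eef_pos'])
plan((.4532,.3252,.16),205.5)
c=cap('top'); v,u=np.mgrid[168:184,336:356]; w=world(c,u.ravel(),v.ravel()); 
k=(np.hypot(w[:,0]-.5943,w[:,1]+.0902)<.006); print('pin z top',w[k][:,2].round(4))
c=cap('scene'); v,u=np.mgrid[200:270,290:360]; w=world(c,u.ravel(),v.ravel())
k=(np.hypot(w[:,0]-.5943,w[:,1]+.0902)<.006)&(w[:,2]<.07); print('pin z scene',w[k][:,2].round(4))
E
```

```text
11.8167 [ 1.79985485e+02 -1.40830869e-01 -1.54391922e+02] [ 0.69969092  0.20167877 -4.58210979] [-0.06494233  0.08752546  0.03855166] [ 0.56887199 -0.10296598  0.1596583 ]
shift [-8.070e-02  4.361e-01 -4.000e-04] turn [ 0.003 -0.028  0.022] rows 11.0
pin z top []
pin z scene [0.0383 0.0387 0.0384 0.0383 0.0368 0.0387 0.038  0.0349 0.037  0.0373
 0.0377 0.0349 0.0352]
```

The pin top reads about 38.5 mm, so it's fully down. Return the mallet to its place.

Call:
arm_command:
  rows: [-1,-0.002,0.012,0,0,0,0,-1,-0.007,0.036,0,0,0,0,-1,-0.013,0.068,0,0,0,0,-1,-0.019,0.102,0,0,0,0,-1,-0.025,0.136,0,0,0,0,-1,-0.031,0.17,0,0,0,0,-1,-0.038,0.204,0,0,0,0,-1,-0.044,0.238,0,0,0,0,-1,-0.05,0.272,0,0,0,0,-1,-0.057,0.306,0,0,0,0,-1,-0.063,0.34,0,0,0,0,-1,-0.069,0.374,0,0,0,0,-1,-0.075,0.404,0,0,0,0,-1,-0.079,0.425,0,0,0,0,-1,-0.081,0.436,0,0,0,0,-1,-0.081,0.436,0,0,0,0,-1,-0.081,0.436,0,0,0,0,-1,-0.081,0.436,0.06,0,0,0,-1,-0.081,0.436,0.1,0,0,0,-1,-0.081,0.436,0.115,0,0,0]

```text
time_s: 13.58
eef_pos: [0.4529, 0.3232, 0.0431]
tcp_rot: [-180.0, -0.2, -154.5]
force: [-0.7, -0.3, -4.3]
opening: 0.017
grasp_force: 59.3
```

Call:
arm_command:
  rows: [-1,0,0,0.003,0,0,0,-1,0,0,0.006,0,0,0,-1,0,0,0.009,0,0,0,-1,0,0,0.01,0,0,0,-1,0,0,0.01,0,0,0]

```text
time_s: 14.0
eef_pos: [0.4545, 0.3257, 0.0373]
tcp_rot: [180.0, 0.0, -154.4]
force: [-0.1, 0.0, -4.0]
opening: 0.017
grasp_force: 59.8
```

Call:
arm_command:
  rows: [-1,0,0,0.001,0,0,0,-1,0,0,0.002,0,0,0,-1,0,0,0.002,0,0,0,-1,0,0,0.002,0,0,0]

```text
time_s: 14.33
eef_pos: [0.4538, 0.3255, 0.0343]
tcp_rot: [180.0, -0.0, -154.4]
force: [-0.6, -0.3, 3.3]
opening: 0.0167
grasp_force: 60.9
```

Contact made, so open and rise.

Call:
arm_command:
  rows: [0,0,0,0,0,0,0,0,0,0,0,0,0,0,1,0,0,0,0,0,0,1,0,0,0,0,0,0,1,0,0,0,0,0,0,1,0,0,0,0,0,0,1,0,0,0,0,0,0,1,0,0,0,0,0,0,1,0,0,0,0,0,0,1,0,0,-0.02,0,0,0,1,0,0,-0.05,0,0,0,1,0,0,-0.09,0,0,0,1,0,0,-0.13,0,0,0,1,0,0,-0.15,0,0,0,1,0,0,-0.15,0,0,0,1,0,0,-0.15,0,0,0]

```text
time_s: 15.67
eef_pos: [0.4542, 0.3257, 0.1848]
tcp_rot: [180.0, 0.0, -154.4]
force: [-0.2, 0.2, -0.7]
opening: 0.0854
grasp_force: 0.0
```

```bash
python3 - <<'E'
from h import *
o=manip.get_obs();print(o['time_s'],o['eef_pos'],o['tcp_rot'])
t=np.radians(5.68); b=np.array([.661,-.3108])  # toe centre from w1
print('arm line y at toe',.09945*.661-.37671)
for yb in (.4865,): pass
c=dict(np.load('w1.npz'));w=cloud(c)
q=w[100:245,405:450].reshape(-1,3); q=q[(q[:,2]>.0265)&(q[:,2]<.036)]; d=np.array([np.cos(t),np.sin(t)]); s=q[:,:2]@d; n=q[:,:2]@[-d[1],d[0]]
print('toe end s',np.percentile(s,99.7),'perp mid',[(np.percentile(n[(s>a)&(s<a+.02)],2)+np.percentile(n[(s>a)&(s<a+.02)],98))/2 for a in (.52,.56,.6)])
plan((.535,-.30,.19),185.7)
c=cap('scene'); cv2.imwrite('pics/s4.png',cv2.resize(c['pixels'][130:290,200:460],None,fx=3,fy=3))
E
```

```text
15.6667 [0.45424735 0.32569849 0.18478799] [ 1.79976982e+02  3.39062836e-02 -1.54384410e+02]
arm line y at toe -0.31097355
toe end s 0.6366288849552447 perp mid [np.float64(-0.37497226859190114), np.float64(-0.37500154340715913), np.float64(-0.3750866934252518)]
shift [ 0.1977 -0.5991 -0.0056] turn [0.006 0.006 3.983] rows 16.0
```

View pics/s4.png

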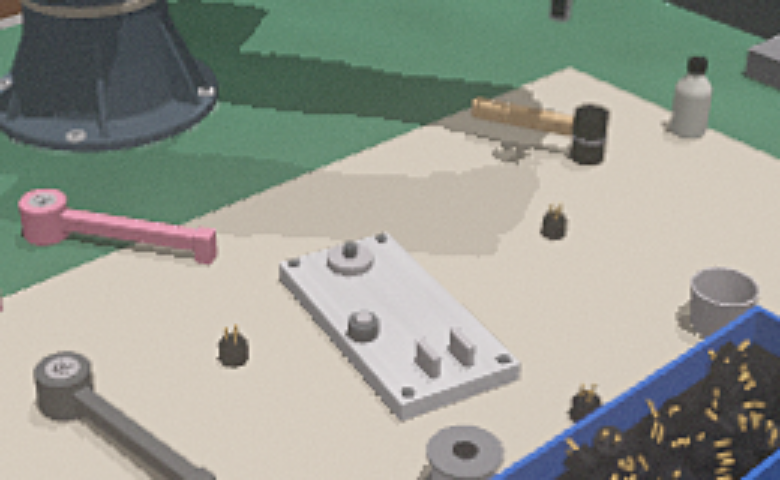

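The mallet stands upright at (590,135) and the pin is down at (363,322). The lever boss works out at (0.4875, −0.3284), so the balance point is (0.5363, −0.3235) with yaw 5.7°. Move over it.

Call:
arm_command:
  rows: [1,0.199,-0.622,0,0,0,3.98,1,0.199,-0.622,0,0,0,3.98,1,0.199,-0.622,0,0,0,3.98,1,0.199,-0.622,0,0,0,3.98,1,0.199,-0.622,0,0,0,3.98,1,0.199,-0.622,0,0,0,3.98,1,0.199,-0.622,0,0,0,3.98,1,0.199,-0.622,0,0,0,3.98,1,0.199,-0.622,0,0,0,3.98,1,0.199,-0.622,0,0,0,3.98,1,0.199,-0.622,0,0,0,3.98,1,0.199,-0.622,0,0,0,3.98,1,0.199,-0.622,0,0,0,3.98,1,0.199,-0.622,0,0,0,3.98,1,0.199,-0.622,0,0,0,3.98,1,0.199,-0.622,0,0,0,3.98,1,0.199,-0.622,0,0,0,3.98,1,0.199,-0.622,0,0,0,3.98,1,0.199,-0.622,0,0,0,3.98,1,0.199,-0.622,0,0,0,3.98]

```text
time_s: 17.38
eef_pos: [0.5429, -0.3204, 0.1834]
tcp_rot: [180.0, -0.2, -174.2]
force: [0.8, 0.5, 0.3]
opening: 0.0853
grasp_force: 0.0
```

```bash
python3 - <<'E'
from h import *
o=manip.get_obs();print(o['time_s'],o['eef_pos'],o['tcp_rot'])
plan((.5363,-.3235,.021),185.7)
c=wrist(); w=cloud(c).reshape(-1,3)
b=w[(np.hypot(w[:,0]-.4875,w[:,1]+.3284)<.04)&(w[:,2]>.036)&(w[:,2]<.046)]; print('boss',len(b),(b.min(0)+b.max(0))/2,np.ptp(b,0))
for x in (.53,.55,.6):
    q=w[(abs(w[:,0]-x)<.006)&(abs(w[:,1]+.32)<.03)&(w[:,2]>.027)&(w[:,2]<.034)]
    if len(q): print(x,len(q),(q.min(0)+q.max(0))/2,np.ptp(q,0))
E
```

```text
17.3833 [ 0.54289475 -0.32041719  0.18343294] [ 1.79984706e+02 -1.53102589e-01 -1.74227326e+02]
shift [ 0.0064 -0.0024  0.1625] turn [ 0.003 -0.031  0.015] rows 4.0
boss 2844 [ 0.4878459  -0.32929902  0.03868548] [0.04734486 0.04740216 0.00514421]
0.53 253 [ 0.53003972 -0.32489281  0.02881675] [0.01191613 0.01632226 0.00336442]
0.55 241 [ 0.55002645 -0.32273498  0.02875247] [0.01194104 0.01680138 0.0031728 ]
0.6 208 [ 0.59999454 -0.31786672  0.02890792] [0.01197539 0.01557227 0.00330861]
```

Call:
arm_command:
  rows: [1,0.0065,-0.0033,0.04,0,0,0,1,0.0065,-0.0033,0.08,0,0,0,1,0.0065,-0.0033,0.12,0,0,0,1,0.0065,-0.0033,0.15,0,0,0,1,0.0065,-0.0033,0.162,0,0,0,1,0.0065,-0.0033,0.162,0,0,0,1,0.0065,-0.0033,0.162,0,0,0,-1,0.0065,-0.0033,0.162,0,0,0,-1,0.0065,-0.0033,0.162,0,0,0,-1,0.0065,-0.0033,0.162,0,0,0,-1,0.0065,-0.0033,0.162,0,0,0,-1,0.0065,-0.0033,0.162,0,0,0,-1,0.0065,-0.0033,0.162,0,0,0,-1,0.0065,-0.0033,0.162,0,0,0,-1,0.0065,-0.0033,0.162,0,0,0,-1,0.0065,-0.0033,0.162,0,0,0,-1,0.0065,-0.0033,0.162,0,0,0,-1,0.0065,-0.0033,0.162,0,0,0]

```text
time_s: 18.93
eef_pos: [0.537, -0.3258, 0.0226]
tcp_rot: [-179.9, -0.1, -174.3]
force: [-1.6, 0.6, 5.6]
opening: 0.0151
grasp_force: 59.7
```

Call:
arm_command:
  rows: [-1,0,0,-0.005,0,0,0,-1,0,0,-0.015,0,0,0,-1,0,0,-0.035,0,0,0,-1,0,0,-0.06,0,0,0,-1,0,0,-0.09,0,0,0,-1,0,0,-0.11,0,0,0,-1,0,0,-0.12,0,0,0,-1,0,0,-0.12,0,0,0,-1,0,0,-0.12,0,0,0]

```text
time_s: 19.68
eef_pos: [0.5368, -0.3255, 0.1416]
tcp_rot: [-180.0, -0.1, -174.3]
force: [0.3, -1.0, -6.1]
opening: 0.0151
grasp_force: 59.1
```

```bash
cat > m4.py <<'E'
from h import *
o=manip.get_obs();P=o['eef_pos'];print(o['time_s'],P,o['tcp_rot'],o['force'],o['moment'],o['opening'])
c=wrist(); w=cloud(c).reshape(-1,3); z0=P[2]-.021
yaw=np.radians(o['tcp_rot'][2]+180); d=np.array([np.cos(yaw),np.sin(yaw)]); r=(w[:,:2]-P[:2]); s=r@d; n=r@[-d[1],d[0]]
b=w[(s<-.02)&(s>-.085)&(abs(n)<.035)&(w[:,2]>z0+.034)&(w[:,2]<z0+.05)]; print('boss',len(b),(b.min(0)+b.max(0))/2,np.ptp(b,0))
if len(b)>50:
    A=np.c_[b[:,:2],np.ones(len(b))]; f=np.linalg.lstsq(A,b[:,2],rcond=None)[0]; print('slope along/perp deg',np.degrees(np.arctan([f[:2]@d,f[:2]@[-d[1],d[0]]])))
np.savez('w4.npz',**c)
for cn in('scene',):
    c=cap(cn); v,u=np.mgrid[0:400,0:640]; q=world(c,u.ravel(),v.ravel()); r=q[:,:2]-P[:2]; s=r@d;n=r@[-d[1],d[0]]
    k=(abs(n)<.014)&(s>.025)&(s<.15)&(abs(q[:,2]-P[2])<.04); print(cn,k.sum())
    a=q[k]; 
    for s0 in(.03,.06,.09,.12,.13): 
        t=(s[k]>s0)&(s[k]<s0+.02)
        if t.sum()>3: print(s0,t.sum(),'n',n[k][t].mean().round(4),'ztop-tcp',(np.percentile(a[t,2],90)-P[2]).round(4), 'smax',s[k][t].max().round(4))
    cv2.imwrite('pics/s5_%.1f.png'%o['time_s'],cv2.resize(c['pixels'][130:330,180:460],None,fx=2.8,fy=2.8))
E
python3 m4.py; ls pics
```

```text
19.6833 [ 0.53677461 -0.32553467  0.14157337] [-1.79972107e+02 -1.11621550e-01 -1.74284267e+02] [ 0.30854064 -0.9612584  -6.14212349] [ 0.02387308  0.02352881 -0.03610537] 0.015081373539776639
boss 15808 [ 0.48775831 -0.33071947  0.1573534 ] [0.04717584 0.04747793 0.00539689]
slope along/perp deg [0.20168361 0.08507347]
scene 499
0.03 62 n -0.0046 ztop-tcp 0.0063 smax 0.0497
0.06 70 n -0.0041 ztop-tcp 0.006 smax 0.0797
0.09 72 n -0.0041 ztop-tcp 0.0057 smax 0.1093
0.12 174 n -0.0032 ztop-tcp 0.007 smax 0.1381
0.13 116 n -0.0021 ztop-tcp 0.0063 smax 0.1381
crop1.png
s2.png
s3.png
s4.png
s5_19.7.png
scene0.png
top0.png
top0c.png
w1.png
w2.png
```

```bash
python3 - <<'E'
from h import *
plan((.5488,-.0369,.1416),167.35)
E
```

```text
shift [-0.0413  0.2856 -0.0012] turn [ 3.000e-03 -4.500e-02  3.672e+00] rows 7.0
```

Call:
arm_command:
  rows: [-1,-0.002,0.01,0,0,0,0.15,-1,-0.005,0.033,0,0,0,0.45,-1,-0.009,0.062,0,0,0,0.8,-1,-0.013,0.092,0,0,0,1.2,-1,-0.018,0.122,0,0,0,1.6,-1,-0.022,0.152,0,0,0,2.0,-1,-0.026,0.182,0,0,0,2.4,-1,-0.031,0.212,0,0,0,2.8,-1,-0.035,0.242,0,0,0,3.2,-1,-0.038,0.266,0,0,0,3.5,-1,-0.041,0.281,0,0,0,3.67,-1,-0.041,0.2855,0,0,0,3.67,-1,-0.041,0.2855,0,0,0,3.67,-1,-0.041,0.2855,0,0,0,3.67]

```text
time_s: 20.95
eef_pos: [0.5488, -0.0378, 0.141]
tcp_rot: [-179.9, -0.2, 167.4]
force: [0.8, -0.2, -5.7]
opening: 0.0145
grasp_force: 59.4
```

Call:
arm_command:
  rows: [-1,0,0,0.008,0,0,0,-1,0,0,0.018,0,0,0,-1,0,0,0.026,0,0,0,-1,0,0,0.027,0,0,0,-1,0,0,0.027,0,0,0,-1,0,0,0.027,0,0,0]

```text
time_s: 21.45
eef_pos: [0.5492, -0.0377, 0.1147]
tcp_rot: [-179.9, -0.1, 167.3]
force: [0.5, -0.5, -5.3]
opening: 0.0152
grasp_force: 59.2
```

```bash
python3 m4.py; python3 - <<'E'
from h import *
plan((.5488,-.0369,.1146),167.35)
import glob
E
ls -t pics | head -1 | xargs -I{} cp pics/{} pics/fin.png
```

```text
21.45 [ 0.54918061 -0.03766055  0.11471937] [-1.79930681e+02 -9.60396788e-02  1.67345375e+02] [ 0.46331032 -0.51258098 -5.29162893] [-0.02034672 -0.03228879  0.05016139] 0.015230327195257954
boss 15819 [ 0.50130274 -0.02745135  0.13069446] [0.04768038 0.04737936 0.00548303]
slope along/perp deg [0.18428568 0.0157491 ]
scene 352
0.03 42 n -0.0031 ztop-tcp 0.0078 smax 0.0498
0.06 46 n -0.0035 ztop-tcp 0.0071 smax 0.0794
0.09 50 n -0.0034 ztop-tcp 0.0076 smax 0.1099
0.12 132 n -0.0019 ztop-tcp 0.0085 smax 0.1397
0.13 97 n -0.001 ztop-tcp 0.0082 smax 0.1397
shift [0.0008 0.0005 0.0006] turn [-0.012 -0.01   0.002] rows 1.0
```

View pics/fin.png

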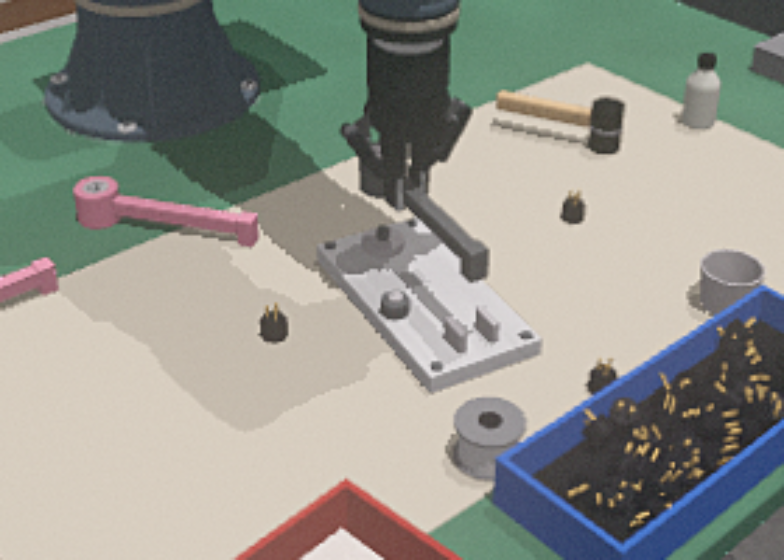

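The lever is held level over the base, toe at (475,262) above the fork cheeks at (470,325). The boss is 1.5 mm from the spigot axis. I'll trim slightly, settle and hand in.

Call:
arm_command:
  rows: [-1,0.0005,0.001,0,0,0,0,-1,0.0005,0.001,0,0,0,0,-1,0.0005,0.001,0,0,0,0,-1,0.0005,0.001,0,0,0,0,-1,0.0005,0.001,0,0,0,0,-1,0.0005,0.001,0,0,0,0,-1,0.0005,0.001,0,0,0,0,-1,0.0005,0.001,0,0,0,0]

```text
time_s: 22.22
eef_pos: [0.549, -0.0363, 0.1148]
tcp_rot: [-179.9, -0.1, 167.4]
force: [-0.7, -0.2, -5.8]
opening: 0.0147
grasp_force: 59.3
```

```bash
python3 -c "
from h import *
o=manip.get_obs();print(o['eef_pos'],o['tcp_rot'],o['joint_vel'].round(2),o['force'])
print(manip.close_job())"
```

```text
[ 0.54896773 -0.03633648  0.11482051] [-1.79937215e+02 -8.21719861e-02  1.67365316e+02] [ 0.1  -0.02 -0.03 -0.02 -0.15 -0.03] [-0.71186405 -0.19980017 -5.78385287]
the job is handed in; nothing more can be done
None
```

The job is handed in at 22 s: the pin is fully down, the mallet stands back at its original spot, and the lever is held level and still, boss about 5 cm above the spigot and toe over the fork.

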